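# Stand the fallen spice jar up and hold the seal gauge on its cap

### The arm

A 6-joint arm with a two-finger parallel gripper is mounted at the origin on a cart in front of the work surface, level with it; the furniture and walls round the work are solid. World frame = base frame: x ahead of the robot, y to its left, z up, the work surface at z = 0. Lengths are in mm, angles in rad, forces in N, time in s.
With the tool pointing down it reaches from about 350 to 1000 mm from the base axis. Payload 7.1 kg.
Tool frame: the origin (TCP) lies between the finger pads; the fingertips stand env.nose_length ahead of it and the grasp point (between the pads) lies 2 mm behind it (env.nose_length is the distance from the TCP to the fingertips, in mm); z points along the fingers, y is the line along which they close (so a half turn about z gives the same grasp; the last joint's range is limited). The gripper opens to 85 mm and grips with 20 to 120 N. Pads are 22 mm wide; open, the fingers measure 114 mm over their backs; the gripper's body (76 mm by 85 mm) begins 54 mm behind the grasp point. The pads swing forward as they close: fully open they stand 13 mm farther back than shut.
Start: joints at [1.118, 0.423, 1.63, -0, 1.089, -0.019], TCP at [262.669, 567.107, 248.319] pointing down, gripper open.
Joint ranges: [-3, 3], [-0.9, 2.11], [0.09, 2.58], [-1.31, 4.45], [0.11, 2.69], [-2.54, 2.54]. Speed limits (rad/s): [2.39, 2.39, 3.01, 3.14, 3.14, 3.14].

### API

Orientations are given as [roll, pitch, yaw] about the fixed x, y, z axes, in that order (R = Rz(yaw) Ry(pitch) Rx(roll)).
In Python, from rig import env gives the robot as it stands.
- The arm moves only by the tool play_rows, never from a script. Its argument "series" is one flat list of numbers, 5 for each row, row after row: the shift along the tool's x, y, z in cm, then the turn about the tool's z in degrees, then the opening, from -1 (shut) to 1 (fully open). In form: [dx, dy, dz, roll, gripper, dx, dy, dz, roll, gripper, ...]. A call has 1 to 12 rows; each row shifts and turns the commanded pose from where the row before left it, along the tool's axes as they then stand; what a row does not reach is not made up. A row lasts 1/8 s, in which the tool goes at most 62.5 mm and 10.7 degrees, less where a joint would pass 70% of its speed; a pose out of reach is approached as far as the arm can. A call with a gripper value outside its range is refused whole. The fingers move at their own pace and stop on an object; "squeeze" is the grip in N (left out, the last holds). Time passes only in rows, so rows that do not move let the fingers close. It gives the time, the measured TCP pose, the force, the opening and the grip force at its end, in the units of the state.
- env.get_obs(): the state, without advancing time (a new reading comes with each control period).
- env.snapshot(name): name is "side" or "top"; returns the picture (480x640x3 uint8, red, green, blue); there is no depth.
- env.camera_model(name): a dict with "fov_y" (degrees; the focal length in pixels is half the picture's height over the tangent of half this angle, whatever the lens; pixels are square), "cx", "cy" (the principal point, pixels), "pose" (4x4, takes a point from camera to world coordinates). Camera axes: x right, y up, looking along -z (the intrinsics and any distortion apply to the point x, -y, -z); pixel columns grow to the right and rows downward; lengths in mm; the calibration is good to about 2 mm. A picture is of the moment at which its call begins. camera_model takes no time and is no camera call.
- env.finish_job(): hands the job in; it is judged then, once.
The state is a dict: "time": time; "joint_pos": joint angles; "dq": joint speeds; "effort": joint torques, N m; "ee_pos": TCP position; "eef_rot": TCP orientation; "contact_force": force on the tool from outside, world axes, zero at the start; "wrist_torque": the same for the moment, N m; "gripper_width": finger opening in mm; "grasp_force": force on a finger pad.
Only numpy, scipy, OpenCV 4.12 (cv2) and the standard library are available. Lean on these libraries where they do the work, as an engineer would, in place of code of your own. Each camera call takes 0.05 s, during which the arm holds its last target. There are 200 camera calls.

### The job

One spice jar has toppled and rolled out of its row: stand it upright on the empty blue coaster between or beside the other jars and let go of it. Then take the yellow seal gauge out of its stand and hold it upright on the red dot in the middle of that jar's cap, pressing lightly so that the plunger is about half way in, and never right in. Finish while still holding the gauge there, and leave the other jars and the things around where they stand.

Things in the scene. Friction and masses are not known exactly. Their poses are not given: they have to be found in the camera images.
- lane: shallow wooden tray, 90 (x) x 290 (y) mm, fixed to the worktop, floor 3 mm thick, with lips 16 mm high at the back (+x) and at both ends and none at the front. Origin at the centre of its underside. It has three places in a row along its y axis, 100 mm apart, the middle one at the origin: two hold standing jars, one the coaster
- coaster: round blue coaster, 70 mm wide, 3 mm thick, fixed on the tray's floor at the empty place of the row; origin at the centre of its underside. Its top is 6 mm above the worktop
- fallen_jar: spice jar lying on the worktop just in front of the tray, green cap with a white sticker with a red dot (the others have none): round, 106 mm tall, body 44 mm, cap (the top 20 mm) 45 mm wide, about 110 g. Origin at the centre of its foot, z axis from foot to cap. At the start it lies along the row, its cap to the robot's right (-y)
- cap_dot (a point): centre of the red dot, 10 mm across, on the flat top of the fallen jar's cap, 106 mm from the foot; z axis out of the cap
- standing_jar_1: spice jar like the fallen one (no sticker) standing on the tray's floor; origin at the centre of its foot
- standing_jar_2: spice jar like the fallen one (no sticker) standing on the tray's floor; origin at the centre of its foot
- gauge_stand: black block 54 x 54 mm, 50 mm high, on a dark foot plate 70 x 70 x 8 mm, fixed to the worktop on the left; one upright bore 24 mm wide through its middle holds the gauge. Origin at the centre of its underside
- gauge: seal gauge, 130 g, upright in its stand. Origin at the lower end of the spigot, z axis up along the gauge. Upwards from the origin: steel spigot 20 mm wide (0 to 30 mm) hanging in the bore, black flange 36 mm wide (30 to 39) resting on the stand, yellow barrel 26 mm wide (39 to 115) to hold it by. A brass plunger, 8 mm wide, sticks out 12 mm below. Lift it 50 mm to clear the bore
- gauge_grip (a point): point on the gauge's axis in the middle of the yellow barrel, 78 mm above the gauge's origin and 90 mm above the free plunger's tip
- gauge_tip (a point): the tip of the gauge's plunger; it moves with the plunger
- plunger (a joint): how far the plunger is pushed into the gauge, in m: 0 out, 0.009 right in. A spring of 600 N/m pushes it out (about 2.7 N half way in)
- can_1: orange drinks can, 53 mm wide and 134 mm tall, bystander on the right; origin at the centre of its foot
- white_beaker: white and grey beaker, 67 mm wide and 96 mm tall, bystander on the right; origin at the centre of its foot
There are look-alikes about, which are no part of the job. What is shaped like the coaster but brown is not meant.

How it is judged (in metres and radians):
On the way, in this order (a step that is already met when the one before it is completed fails the run):
1. the fallen jar stands upright on the coaster, let go of, with the gauge still in its stand (angle between fallen_jar's own z axis and vertical below 0.08 rad and horizontal distance between fallen_jar and coaster below 0.013 m and z of fallen_jar in the frame of coaster below 0.007 m and contact force between the fingers and fallen_jar below 0.1 N and linear speed of fallen_jar below 0.03 m/s and z of gauge in the frame of gauge_stand below 0.03 m), for 0.2 s.
2. the gauge is lifted clear of its stand (z of gauge in the frame of gauge_stand above 0.065 m), for 0.1 s.
At the end, for the whole second after the job is handed in: Jar upright (0.08 rad) on the coaster within 13 mm of its centre, untouched by the robot; gauge in the fingers, upright (0.12 rad), at rest, its tip on the cap within 6 mm of the dot's centre, plunger 2 to 7 mm in (0.8 to 6 N), away from its stand, all through the last second (angle between fallen_jar's own z axis and vertical below 0.08 rad and horizontal distance between fallen_jar and coaster below 0.013 m and z of fallen_jar in the frame of coaster below 0.007 m and contact force between the arm and fallen_jar below 0.1 N and horizontal distance between gauge_tip and cap_dot below 0.006 m and distance between gauge_tip and cap_dot below 0.008 m and angle between gauge's own z axis and vertical below 0.12 rad and value of joint plunger between 0.002 and 0.007 m and contact force between gauge and fallen_jar between 0.8 and 6 N and contact force between the fingers and gauge above 2 N and linear speed of gauge below 0.02 m/s and horizontal distance between gauge and gauge_stand above 0.08 m); the arm keeps its last pose, push and grip.
It fails at once if the plunger is pushed right in (value of joint plunger above 0.0083 m).
It fails at once if a standing jar is shifted by more than 15 mm or tipped (distance of any of standing_jar_1, standing_jar_2 from where it was at the start of the episode above 0.015 m or angle between any of standing_jar_1, standing_jar_2's own z axis and vertical above 0.3 rad).
It fails at once if the can or the beaker is shifted by more than 20 mm (distance of any of can_1, white_beaker from where it was at the start of the episode above 0.02 m).
It also fails if it takes over 72 s, if anything falls off the work surface, if the arm or the gripper's body presses on something with over 40 N, if the wrist force passes 120 N, or if a joint passes its speed limit or range.

## Working session

There is one attempt and no reset: what is moved stays moved. The work goes in short steps, Python scripts to look and compute and a tool call to move; the robot and the scene stay as the last step left them, time stands still between calls to the robot, and variables do not carry over. Pictures are saved under pics/ and viewed, at most 12 in all, crops included, and the job is handed in when it is done.

Besides the shell and the picture viewer there is one more tool, called after "Request:" as name(argument=value, ...) on one line, values as JSON. play_rows: Moves the arm, as the interface text tells. Its arguments: {"type":"object","properties":{"series":{"type":"array","items":{"type":"number"}},"squeeze":{"type":"number"}},"required":["series"]}

```bash
ls; mkdir -p pics
python3 - <<'E'
from rig import env
import cv2
print(env.get_obs(), env.nose_length)
for n in("side","top"):
    m=env.camera_model(n); print(n,m)
    cv2.imwrite(f"pics/{n}0.png",env.snapshot(n)[:,:,::-1])
E
```

```text
pics
{'time': 0.0, 'joint_pos': array([ 1.11799589e+00,  4.23828050e-01,  1.63073120e+00, -4.60008053e-05,
        1.08857553e+00, -1.90239737e-02]), 'dq': array([-0.0004366 ,  0.00111498,  0.00040763,  0.00127226, -0.00022208,
        0.00043381]), 'effort': array([ 1.07799046e-03, -5.57369792e+01, -2.81751287e+01,  6.72527079e-06,
        7.09955755e-03, -3.67865516e-05]), 'ee_pos': array([262.45385665, 566.63280535, 247.53746471]), 'eef_rot': array([-3.14005004e+00,  1.13794125e-05,  2.70783756e+00]), 'contact_force': array([ 0.03037127, -0.39325533, -0.63393505]), 'wrist_torque': array([0.02933311, 0.02286771, 0.00488068]), 'grasp_force': 0.0, 'gripper_width': 85.63947169822256} 17.0
side {'fov_y': 50.55429732639155, 'cx': 321.8713544926225, 'cy': 239.28982102210378, 'pose': array([[ 2.73033093e-01,  4.79556180e-01, -8.33953716e-01,
        -7.23491240e+02],
       [-9.61953944e-01,  1.27199198e-01, -2.41795312e-01,
        -4.47255779e+02],
       [-9.87619215e-03,  8.68243188e-01,  4.96040549e-01,
         7.83472187e+02],
       [ 0.00000000e+00,  0.00000000e+00,  0.00000000e+00,
         1.00000000e+00]])}
top {'fov_y': 57.9911836206792, 'cx': 324.03447194748315, 'cy': 242.44980737171366, 'pose': array([[-2.22715929e-02,  9.96324086e-01, -8.27181411e-02,
         3.80391164e+02],
       [-9.99747904e-01, -2.24307504e-02, -9.95169158e-04,
        -1.15910720e+02],
       [-2.84694098e-03,  8.26751242e-02,  9.96572485e-01,
         1.38785746e+03],
       [ 0.00000000e+00,  0.00000000e+00,  0.00000000e+00,
         1.00000000e+00]])}
```

View pics/top0.png

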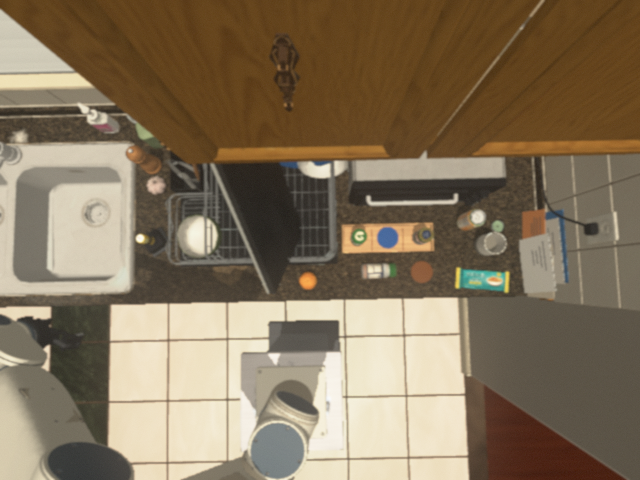

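View pics/side0.png

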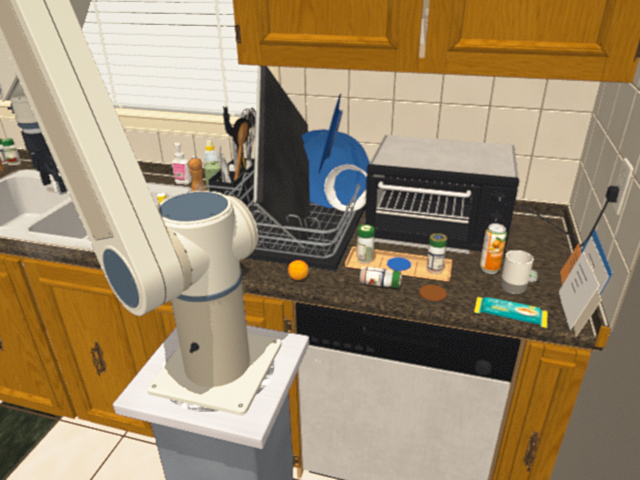

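Top view: tray around (388,238), coaster at (387,237), and the fallen jar at (378,271) with its cap to the right. The gauge is probably near (150,240), left of the dish rack. I'll zoom in next.

```bash
cat > h.py <<'E'
import numpy as np, cv2
from rig import env
def K(m): 
    f=240/np.tan(np.radians(m["fov_y"]/2)); return f
def pix2w(n,u,v,z):
    m=env.camera_model(n);f=K(m);P=m["pose"]
    d=P[:3,:3]@np.array([(u-m["cx"])/f,-(v-m["cy"])/f,-1]);o=P[:3,3]
    return o+d*(z-o[2])/d[2]
def w2pix(n,p):
    m=env.camera_model(n);f=K(m);P=m["pose"]
    c=P[:3,:3].T@(np.asarray(p,float)-P[:3,3]);return np.array([m["cx"]+f*c[0]/-c[2],m["cy"]-f*c[1]/-c[2]])
def tri(pts):
    A=np.zeros((3,3));b=np.zeros(3)
    for n,u,v in pts:
        m=env.camera_model(n);f=K(m);P=m["pose"]
        d=P[:3,:3]@np.array([(u-m["cx"])/f,-(v-m["cy"])/f,-1]);d/=np.linalg.norm(d)
        M=np.eye(3)-np.outer(d,d);A+=M;b+=M@P[:3,3]
    return np.linalg.solve(A,b)
def crop(img,x,y,w,h,s): return cv2.resize(img[y:y+h,x:x+w],None,fx=s,fy=s,interpolation=cv2.INTER_CUBIC)
E
python3 - <<'E'
from h import *
t=cv2.imread("pics/top0.png");s=cv2.imread("pics/side0.png")
a=crop(t,335,215,110,75,4);b=crop(t,110,205,90,75,4)
c=crop(s,340,215,110,75,4);d=crop(s,130,165,90,75,4)
cv2.imwrite("pics/m1.png",np.vstack([np.hstack([a,b]),np.hstack([c,d])]))
for u,v in((342,238),(434,238),(388,223),(388,253),(378,271),(421,271),(308,281),(472,218),(491,243)):print(u,v,pix2w("top",u,v,5).round())
print(pix2w("side",399,264,6),pix2w("top",387.5,237.5,6))
E
```

```text
342 238 [ 508. -172.    5.]
434 238 [ 502. -467.    5.]
388 223 [ 553. -322.    5.]
388 253 [ 457. -318.    5.]
378 271 [ 400. -284.    5.]
421 271 [ 397. -421.    5.]
308 281 [373. -61.   5.]
472 218 [ 563. -592.    5.]
491 243 [ 481. -649.    5.]
[ 503.85532613 -318.14913004    6.        ] [ 506.42064842 -318.15644744    6.        ]
```

View pics/m1.png

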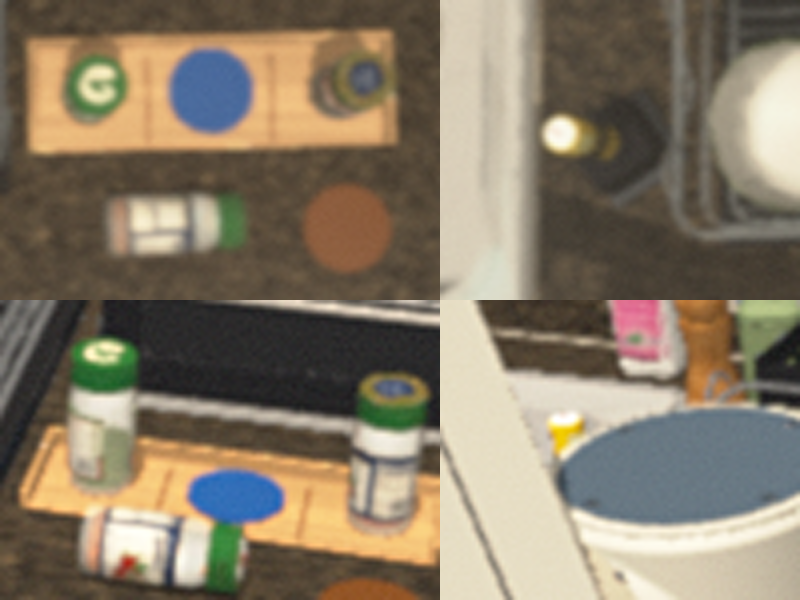

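Lane crop: coaster at top pixel (387.7,237.7), giving about (505,-319). The jar spans u 361.8–396 at v≈271, and the gauge top is at top pixel (140.5,238.3) and side pixel (161,195). A tall dark board stands between the gauge and the tray, so I need its height.

Run:
```python
from h import *
t=cv2.imread("pics/top0.png");s=cv2.imread("pics/side0.png")
a=crop(t,190,140,160,160,2.5);b=crop(s,220,50,160,220,2.5)
cv2.imwrite("pics/m2.png",np.hstack([cv2.copyMakeBorder(a,0,150,0,0,0),b]))
print("gauge",tri([("top",140.5,238.3),("side",161.25,195.5)]),pix2w("top",140.5,238.3,135))
# jar silhouette in top by ray at z 22
for u,v in((361.9,271.6),(396.2,270),(379,271)):print(pix2w("top",u,v,22))
hsv=cv2.cvtColor(t,cv2.COLOR_BGR2HSV);
for nm,lo,hi,z in(("blue",(100,120,60),(125,255,255),6),):
  for n,im in(("top",t),("side",s)):
    m=cv2.inRange(cv2.cvtColor(im,cv2.COLOR_BGR2HSV),lo,hi)
    k,l,st,c=cv2.connectedComponentsWithStats(m)
    for i in range(1,k):
      p=pix2w(n,*c[i],z)
      if np.hypot(p[0]-505,p[1]+319)<40 and st[i,4]>30:print(n,c[i],p,st[i])
for n,im in(("top",t),("side",s)):
    m=cv2.inRange(cv2.cvtColor(im,cv2.COLOR_BGR2HSV),(45,80,30),(80,255,255))
    k,l,st,c=cv2.connectedComponentsWithStats(m)
    for i in range(1,k):
      if st[i,4]>20:print("green",n,c[i],st[i],pix2w(n,*c[i],22).round())
```

```text
gauge [508.6987632  421.45655937 130.42522279] [508.50794525 418.81831173 135.        ]
[ 399.06497526 -231.6123371    22.        ]
[ 401.67893297 -339.64192844   22.        ]
[ 399.74765703 -285.44716594   22.        ]
top [387.26254826 237.2046332 ] [ 507.38775574 -317.4288744     6.        ] [379 229  18  18 259]
side [398.5158371  263.64705882] [ 505.35446963 -316.55365821    6.        ] [388 258  22  13 221]
green top [357.69642857 237.08928571] [352 230  14  14  56] [ 508. -222.   22.]
green top [392.4516129  269.74193548] [390 264   6  13  62] [ 403. -328.   22.]
green side [  6.33823529 141.97058824] [  0 139  13   7  68] [1056. 1584.   22.]
green side [366.00649351 231.50649351] [358 224  17  14 154] [ 639. -195.   22.]
green side [437.4494382  243.31460674] [429 239  18   8  89] [ 621. -414.   22.]
green side [395.34188034 279.26495726] [391 271   9  17 117] [ 401. -322.   22.]
```

View pics/m2.png

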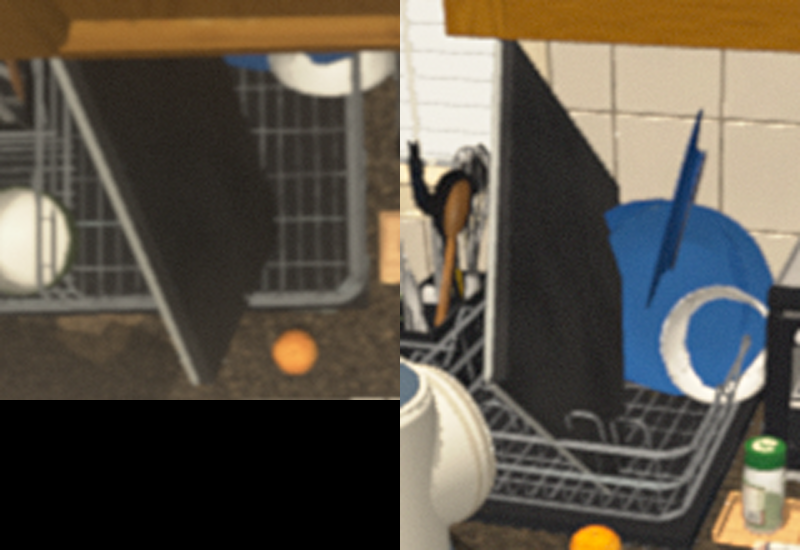

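Run:
```python
from h import *
def t2(a,b):
    p=tri([("top",*a),("side",*b)]);print(a,b,p.round(),w2pix("top",p).round(1),w2pix("side",p).round(1))
t2((269,293),(260,66)); t2((269,293),(256,202)); t2((288,259),(309,214));t2((300,235),(306,125));t2((300,235),(307,160));t2((300,235),(308,200)); t2((290,215),(305,125))
# cabinet bottom edge: top row 155 at u=420, side (520,75)?
for z in(500,600,700,800):
    p=pix2w("top",424,155,z);print(z,p.round(),w2pix("side",p).round())
# gripper start for comparision
print(w2pix("top",[262,567,248]),w2pix("side",[262,567,248]))
```

```text
(269, 293) (260, 66) [353.  -4. 561.] [266.4 294.1] [262.4  66.3]
(269, 293) (256, 202) [345.  34. 231.] [269. 293.] [256. 202.]
(288, 259) (309, 214) [446. -41. 159.] [298.3 255.9] [297.8 213.4]
(300, 235) (306, 125) [481. -60. 396.] [299.9 235. ] [306.1 125. ]
(300, 235) (307, 160) [491. -55. 297.] [300.4 234.9] [306.6 160. ]
(300, 235) (308, 200) [504. -50. 174.] [300.8 234.7] [307.2 200. ]
(290, 215) (305, 125) [531. -38. 379.] [290.8 214.7] [304.2 125. ]
500 [ 633. -328.  500.] [423.  75.]
600 [ 604. -304.  600.] [415.  35.]
700 [ 576. -280.  700.] [407. -10.]
800 [ 548. -256.  800.] [397. -61.]
[ 63.91451873 329.8839985 ] [ 54.41804616 187.16085102]
```

Run:
```python
from h import *
a,b=np.array([212,164.]),np.array([269,293.])
for v in(202,170,130,100,66):
    uv=(256+(202-v)/136*4,v)
    best=min(((np.linalg.norm(w2pix("top",p)-(a+(b-a)*s)),s,tuple(p.round())) for s in np.linspace(-.5,1,301) for p in [tri([("top",*(a+(b-a)*s)),("side",*uv)])]))
    print(v,best)
```

```text
202 (np.float64(0.0009363730482462076), np.float64(1.0), (np.float64(345.0), np.float64(34.0), np.float64(231.0)))
170 (np.float64(0.0010485972523685623), np.float64(0.815), (np.float64(407.0), np.float64(53.0), np.float64(291.0)))
130 (np.float64(0.0053030817475750065), np.float64(0.5449999999999999), (np.float64(489.0), np.float64(76.0), np.float64(370.0)))Traceback (most recent call last):
  File "<stdin>", line 5, in <module>
  File "<stdin>", line 5, in <genexpr>
  File "h.py", line 15, in tri
    m=env.camera_model(n);f=K(m);P=m["pose"]
ValueError: time passes only in moves, steps and waits
```

Request:
play_rows(series=[0,0,-3,9.3,0.5,0,0,-3,9.3,0.5,0,0,-3,9.3,0.5,0,0,-3,9.3,0.5,0,0,-3,9.3,0.5,0,0,-3,9.3,0.5,0,0,-3,9.3,0.5], squeeze=20)

```text
time: 0.98
ee_pos: [262.5, 566.8, 458.8]
eef_rot: [-3.141, 0.001, 1.566]
contact_force: [0.8, -0.2, 0.4]
gripper_width: 64.1
grasp_force: 0.0
```

Request:
play_rows(series=[-5.2,2.6,0,0,0.5,-5.2,2.6,0,0,0.5,-5.2,2.6,0,0,0.5,-5.2,2.6,0,0,0.5,-5.2,2.6,0,0,0.5,-5.2,2.6,0,0,0.5,-5.8,0,0,0,0.5,-5.8,0,0,0,0.5,-5.8,0,0,0,0.5,-5.8,0,0,0,0.5,-5.8,0,0,0,0.5,-5.8,0,0,0,0.5])

```text
time: 2.48
ee_pos: [418.6, -94.5, 458.2]
eef_rot: [3.141, -0.0, 1.572]
contact_force: [1.4, -0.4, -0.5]
gripper_width: 64.2
grasp_force: 0.0
```

Request:
play_rows(series=[-4.85,-0.36,0,0,0.5,-4.85,-0.36,0,0,0.5,-4.85,-0.36,0,0,0.5,-4.85,-0.36,0,0,0.5,-4.85,-0.36,0,0,0.5,0,0,6.2,0,0.5,0,0,6.2,0,0.5,0,0,6.2,0,0.5,0,0,6.2,0,0.5,0,0,6.2,0,0.5,0,0,5,0,0.5,0,0,0,0,0.5])

```text
time: 3.98
ee_pos: [399.0, -333.2, 94.9]
eef_rot: [-3.135, -0.006, 1.572]
contact_force: [-0.7, 0.2, 0.8]
gripper_width: 63.8
grasp_force: 0.0
```

Run:
```python
from h import *
t=env.snapshot("top")[:,:,::-1];s=env.snapshot("side")[:,:,::-1]
cv2.imwrite("pics/m3.png",np.hstack([crop(t,335,200,110,110,3.6),crop(s,340,190,110,110,3.6)]))
print(env.get_obs()["ee_pos"],env.get_obs()["gripper_width"])
```

```text
[ 401.7221264  -335.5891136    99.07123716] 64.42478244521988
```

View pics/m3.png

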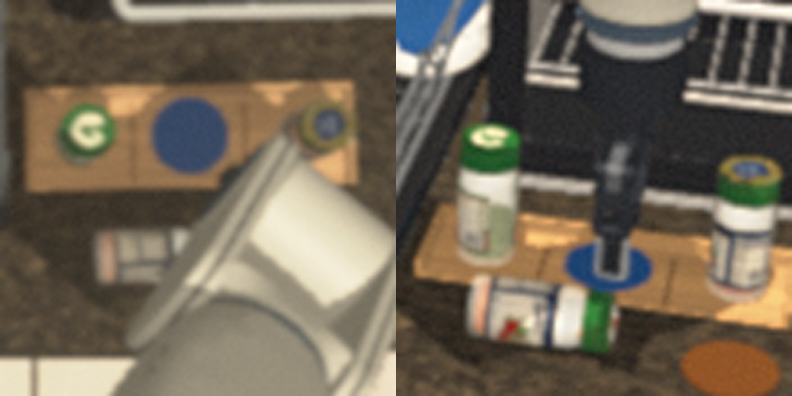

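The gripper is centred over the cap end, with side-view fingers at (612,260) of the crop and the cap at (600,320). Next I descend and close.

Request:
play_rows(series=[0,0,2.5,0,0.5,0,0,2.5,0,0.5,0,0,1.7,0,0.5,0,0,0.7,0,0.5,0,0,0,0,0.5,0,0,0,0,0.1,0,0,0,0,-1,0,0,0,0,-1,0,0,0,0,-1])

```text
time: 5.2
ee_pos: [401.8, -335.7, 25.2]
eef_rot: [3.141, 0.001, 1.572]
contact_force: [-1.7, -0.7, 7.3]
gripper_width: 44.2
grasp_force: 19.8
```

Request:
play_rows(series=[0,0,-1,0,-1,0,0,-1,0,-1,0,0,-1,0,-1,0,0,0,0,-1])

```text
time: 5.7
ee_pos: [401.9, -335.7, 55.4]
eef_rot: [3.14, 0.001, 1.572]
contact_force: [-0.2, 0.5, -1.0]
gripper_width: 44.1
grasp_force: 20.7
```

```bash
cat >> h.py <<'E'
def jarimg(name,save=None,roi=(340,195,130,115)):
    im=env.snapshot(name)[:,:,::-1].copy()
    if save: cv2.imwrite(f"pics/{save}.png",im)
    return im
E
python3 - <<'E'
from h import *
s=jarimg("side","s1");t=jarimg("top","t1");o=env.get_obs();print(o["ee_pos"],o["contact_force"],o["wrist_torque"])
cv2.imwrite("pics/m4.png",np.hstack([crop(t,335,200,110,110,3.6),crop(s,340,190,110,110,3.6)]))
E
```

```text
[ 401.42190072 -335.31052597   54.52806597] [-0.81365797  0.43838429 -0.65166721] [-0.07072175  0.02922045  0.00423736]
```

View pics/m4.png

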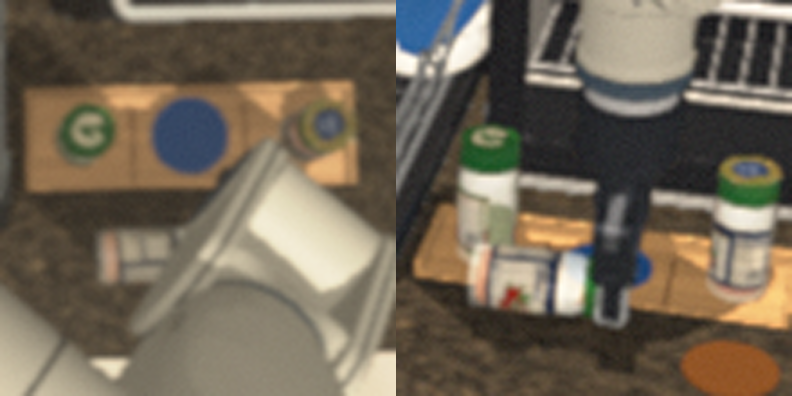

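The jar came up level (its foot in the side crop is about 10 px higher), so the pads hold it against pivoting. I'll lower it close to the worktop and slacken the grip in small steps.

Request:
play_rows(series=[0,0,1,0,-1,0,0,0.7,0,-0.2,0,0,0,0,-0.1,0,0,0,0,-0.05])

```text
time: 6.3
ee_pos: [401.3, -335.2, 37.0]
eef_rot: [-3.141, -0.0, 1.572]
contact_force: [0.1, 0.1, -1.2]
gripper_width: 44.1
grasp_force: 20.7
```

Request:
play_rows(series=[0,0,0,0,0.0,0,0,0,0,0.0])

```text
time: 6.55
ee_pos: [401.5, -335.4, 37.5]
eef_rot: [3.141, 0.0, 1.572]
contact_force: [-0.9, -0.9, -0.6]
gripper_width: 44.1
grasp_force: 20.7
```

Request:
play_rows(series=[0,0,0,0,0.02,0,0,0,0,0.02])

```text
time: 6.8
ee_pos: [401.4, -335.3, 37.4]
eef_rot: [3.141, 0.0, 1.572]
contact_force: [0.6, 0.5, 0.0]
gripper_width: 43.8
grasp_force: 20.7
```

Request:
play_rows(series=[0,0,0,0,0.03,0,0,0,0,0.03])

```text
time: 7.05
ee_pos: [401.4, -335.3, 37.3]
eef_rot: [-3.142, -0.0, 1.572]
contact_force: [-0.1, 0.2, -1.6]
gripper_width: 43.9
grasp_force: 20.7
```

Request:
play_rows(series=[0,0,0,0,0.035,0,0,0,0,0.035])

```text
time: 7.3
ee_pos: [401.4, -335.3, 37.3]
eef_rot: [-3.142, -0.0, 1.572]
contact_force: [-0.0, 0.7, -1.5]
gripper_width: 44.1
grasp_force: 16.4
```

Request:
play_rows(series=[0,0,0,0,0.04,0,0,0,0,0.04])

```text
time: 7.55
ee_pos: [401.4, -335.3, 37.3]
eef_rot: [3.142, 0.0, 1.572]
contact_force: [-0.4, 0.1, -1.1]
gripper_width: 44.7
grasp_force: 11.6
```

Request:
play_rows(series=[0,0,0,0,0.046,0,0,0,0,0.046])

```text
time: 7.8
ee_pos: [401.4, -335.3, 37.4]
eef_rot: [-3.142, -0.0, 1.572]
contact_force: [0.1, 0.0, -1.3]
gripper_width: 44.5
grasp_force: 6.3
```

Request:
play_rows(series=[0,0,0,0,0.049,0,0,0,0,0.049])

```text
time: 8.05
ee_pos: [401.4, -335.3, 37.3]
eef_rot: [-3.142, -0.0, 1.572]
contact_force: [-0.2, 0.4, -0.3]
gripper_width: 44.7
grasp_force: 4.0
```

Run:
```python
from h import *
s=jarimg("side","s2");a=cv2.imread("pics/s1.png")
def an(im):
    r=im[240:300,355:402];h=cv2.cvtColor(r,cv2.COLOR_BGR2HSV)
    m=((h[...,1]<70)&(h[...,2]>130)).astype(np.uint8)
    k,l,st,c=cv2.connectedComponentsWithStats(m);i=1+st[1:,4].argmax()
    y,x=np.where(m>0);
    for c0 in range(358,400,4):
        yy=y[x+355==c0]; print(c0,(yy.min()+240,yy.max()+240) if len(yy) else None,end="; ")
    print()
an(a);an(s)
```

```text
358 (np.int64(240), np.int64(257)); 362 (np.int64(240), np.int64(263)); 366 (np.int64(240), np.int64(273)); 370 (np.int64(240), np.int64(269)); 374 (np.int64(240), np.int64(268)); 378 (np.int64(240), np.int64(276)); 382 (np.int64(240), np.int64(260)); 386 (np.int64(240), np.int64(276)); 390 (np.int64(240), np.int64(276)); 394 (np.int64(241), np.int64(242)); 398 (np.int64(253), np.int64(253)); 
358 (np.int64(240), np.int64(257)); 362 (np.int64(240), np.int64(268)); 366 (np.int64(240), np.int64(281)); 370 (np.int64(240), np.int64(276)); 374 (np.int64(240), np.int64(277)); 378 (np.int64(240), np.int64(283)); 382 (np.int64(240), np.int64(242)); 386 (np.int64(240), np.int64(283)); 390 (np.int64(241), np.int64(282)); 394 None; 398 (np.int64(259), np.int64(260));
```

Request:
play_rows(series=[0,0,-0.5,0,0.049,0,0,-0.5,0,0.049,0,0,-0.5,0,0.049,0,0,-0.5,0,0.049,0,0,0,0,0.049])

```text
time: 8.72
ee_pos: [401.7, -335.6, 57.9]
eef_rot: [3.141, 0.001, 1.572]
contact_force: [0.2, -1.2, -1.0]
gripper_width: 45.1
grasp_force: 4.0
```

```bash
cat >> h.py <<'E'
def bottom(im,cols=range(358,400,4)):
    # lower outline of the bright label/glass
    h=cv2.cvtColor(im,cv2.COLOR_BGR2HSV); m=(h[...,1]<75)&(h[...,2]>130)
    return [(c,int(np.where(m[240:310,c])[0].max()+240) if m[240:310,c].any() else None) for c in cols]
E
python3 - <<'E'
from h import *
s=jarimg("side","s3")
for n in("s1","s2","s3"):print(bottom(cv2.imread(f"pics/{n}.png")))
E
```

```text
[(358, 257), (362, 273), (366, 273), (370, 269), (374, 269), (378, 276), (382, 260), (386, 276), (390, 276), (394, 242), (398, 253)]
[(358, 257), (362, 268), (366, 281), (370, 277), (374, 277), (378, 283), (382, 242), (386, 283), (390, 282), (394, None), (398, 260)]
[(358, 257), (362, 278), (366, 277), (370, 282), (374, 274), (378, 281), (382, 280), (386, 279), (390, 278), (394, 242), (398, 252)]
```

The jar is now pivoting, since its lower outline slopes down toward the foot. I keep lifting with the slack grip.

Request:
play_rows(series=[0,0,0,0,0.051,0,0,0,0,0.051,0,0,-0.5,0,0.051,0,0,-0.5,0,0.051,0,0,-0.5,0,0.051,0,0,-0.5,0,0.051,0,0,0,0,0.051])

```text
time: 9.65
ee_pos: [401.7, -335.6, 77.9]
eef_rot: [3.141, 0.001, 1.572]
contact_force: [0.1, -1.3, 0.2]
gripper_width: 44.8
grasp_force: 2.7
```

Run:
```python
from h import *
s=jarimg("side","s4");t=jarimg("top","t4")
for n in("s3","s4"):print(bottom(cv2.imread(f"pics/{n}.png")))
cv2.imwrite("pics/m5.png",np.hstack([crop(t,335,200,110,110,3.6),crop(s,340,190,110,110,3.6)]))
```

```text
[(358, 257), (362, 278), (366, 277), (370, 282), (374, 274), (378, 281), (382, 280), (386, 279), (390, 278), (394, 242), (398, 252)]
[(358, 257), (362, 262), (366, 280), (370, 278), (374, 281), (378, 274), (382, 279), (386, 277), (390, 275), (394, 274), (398, 272)]
```

View pics/m5.png

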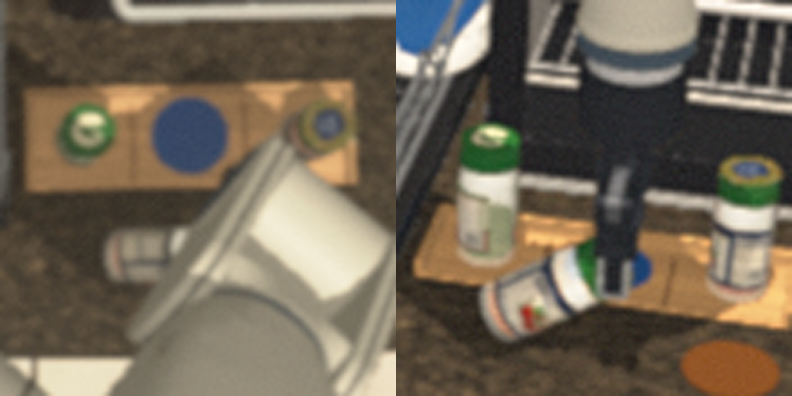

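The jar is tilted about 30°, foot down, with the cap still held at side-crop (600,270). I carry on the same way.

Request:
play_rows(series=[0,0,-0.5,0,0.051,0,0,-0.5,0,0.051,0,0,-0.5,0,0.051,0,0,-0.5,0,0.051,0,0,-0.5,0,0.051,0,0,-0.5,0,0.051,0,0,0,0,0.051])

```text
time: 10.62
ee_pos: [401.6, -335.5, 107.8]
eef_rot: [3.141, 0.001, 1.572]
contact_force: [-0.2, -0.1, -1.4]
gripper_width: 44.7
grasp_force: 3.0
```

Run:
```python
from h import *
s=jarimg("side","s5")
print(bottom(s,range(360,412,4)))
h=cv2.cvtColor(s,cv2.COLOR_BGR2HSV)
g=((h[...,0]>45)&(h[...,0]<80)&(h[...,1]>80)&(h[...,2]>30))
r=g[235:300,375:425];y,x=np.where(r);print("green",x.mean()+375,y.mean()+235,len(x))
w=((h[...,1]<75)&(h[...,2]>110))[245:300,355:420]
for row in w[::2]:print(''.join('#' if v else '.' for v in row))
```

```text
[(360, 261), (364, 262), (368, 261), (372, 252), (376, 241), (380, 242), (384, 284), (388, 286), (392, 287), (396, 283), (400, 279), (404, 267), (408, 244)]
green 393.93548387096774 256.80645161290323 31
..#################..................................############
..#################...........................................###
...###############...............................................
...###############......................###......................
..###############........................##......###.............
..########.######.........................#......##..............
...#######.######........................##......##..............
....#####..######................####....##......##..............
.....##########.................###########......##..............
.................................##################..............
.................................##################..............
...............................#....##############.....#.........
..............................######....########....#............
..............................########
[... 251 characters left out ...]
...######.........###...................
...........................##########.....###....................
............................##..############.....................
.............................###......####.......................
................................#########........................
.................................................................
.................................................................
.................................................................
.................................................................
.................................................................
.................................................................
```

Request:
play_rows(series=[0,0,0.5,0,0.051,0.5,0,0.2,0,0.051,0.7,0,0.0,0,0.051,0.7,0,0,0,0.051,0.7,0,0,0,0.051,0.7,0,0,0,0.051,0.7,0,0,0,0.051,0,0,0,0,0.051])

```text
time: 11.68
ee_pos: [401.3, -294.7, 100.3]
eef_rot: [-3.141, -0.0, 1.572]
contact_force: [0.1, -0.2, -1.2]
gripper_width: 45.0
grasp_force: 3.7
```

```bash
cat >> h.py <<'E'
def ascii(s,x0=355,x1=425,y0=245,y1=300):
    h=cv2.cvtColor(s,cv2.COLOR_BGR2HSV)
    w=((h[...,1]<75)&(h[...,2]>110));g=((h[...,0]>45)&(h[...,0]<80)&(h[...,1]>80)&(h[...,2]>30))
    for r in range(y0,y1,2):print(r,''.join('G' if g[r,c] else '#' if w[r,c] else '.' for c in range(x0,x1)))
E
python3 - <<'E'
from h import *
s=jarimg("side","s6");ascii(s)
E
```

```text
245 ..#################.............................######################
247 ...################...........................................########
249 ...###############....................................................
251 ...###############....................................................
253 ...##############....GG..##......##...................................
255 ...#######.######...GGGGG##......##G..................................
257 ...#######.######....GGGG##......#.G..##.....##.......................
259 ....#####..#####..#####GG##.....###...................................
261 ......#########...#########.....####..................................
263 ..................##################..................................
265 ....................###############...................................
267 .................#.....##########......................#..............
269 .................#######..........#..#..............#.................
271 ................##################....................................
273 ................##################............
[... 299 characters left out ...]
.........................
283 ................###...########........................................
285 ..................####......###.......................................
287 ......................####............................................
289 ......................................................................
291 ......................................................................
293 ......................................................................
295 ......................................................................
297 ......................................................................
299 ......................................................................
```

Request:
play_rows(series=[0,0,0,0,0.03,0,0,0,0,0.03,0,0,-1.5,0,0.03,0,0,-1.5,0,0.03,0,0,-0.5,0,0.03,-0.2,2.5,0,0,0.03,-0.2,2.5,0,0,0.03,-0.2,2.5,0,0,0.03,-0.2,2,0,0,0.03,-0.2,1,0,0,0.03,0,0,0,0,0.03])

```text
time: 13.1
ee_pos: [506.5, -305.3, 135.4]
eef_rot: [3.142, 0.0, 1.572]
contact_force: [-0.3, 1.0, -0.2]
gripper_width: 44.6
grasp_force: 20.0
```

Run:
```python
from h import *
s=jarimg("side","s7");ascii(s,370,430,215,285)
p=env.get_obs()["ee_pos"];print(p)
# predicted outline columns for upright jar at x=506, foot z=f, y
for y in(-300,-310,-318):
    print(y,[w2pix("side",[506,y+d,z]).round(1).tolist() for z in(35,70) for d in(22,0,-22)])
for z in(0,30,60,86,106):print("std1",w2pix("side",[507,-219,3+z]).round(1))
```

```text
215 .................................#######################....
217 ............................................################
219 ...................##.......................................
221 .....................###....................................
223 ................GGGGG.#......##.............................
225 GG.............GGGGGG.#......##.G...........................
227 .GGG.............GGGG.#......##GG...........................
229 GGGGG..........########......##.............................
231 GGGG..........############.####.............................
233 GGGG...........#################............................
235 GGGG.............##############.............................
237 ####..................######................................
239 ####################........................................
241 ################################...........................G
243 ####........###################################............G
245 ####........#####.......#####....###########################
247 ####.........####.........###...................########
[... 919 characters left out ...]
............................................................
279 ............................................................
281 ............................................................
283 ............................................................
[ 505.83092758 -305.02076153  135.22992611]
-300 [[385.6, 253.0], [393.4, 254.0], [401.2, 255.1], [386.3, 242.3], [394.1, 243.3], [402.0, 244.3]]
-310 [[389.1, 253.5], [396.9, 254.5], [404.7, 255.6], [389.8, 242.7], [397.7, 243.8], [405.6, 244.8]]
-318 [[391.9, 253.8], [399.7, 254.9], [407.6, 255.9], [392.7, 243.1], [400.6, 244.1], [408.5, 245.2]]
std1 [364.8 259.5]
std1 [365.2 250.6]
std1 [365.5 241.6]
std1 [365.8 233.5]
std1 [366.  227.3]
```

Request:
play_rows(series=[-1.3,0,0,0,0.03,-1.3,0,0,0,0.03,0,0,1.0,0,0.03,0,0,1.0,0,0.03,0,0,0.4,0,0.03,0,0,0,0,0.045,0,0,0.2,0,0.045,0,0,0,0,0.045])

```text
time: 14.15
ee_pos: [506.5, -331.1, 109.4]
eef_rot: [3.141, 0.0, 1.572]
contact_force: [0.2, -0.4, -1.2]
gripper_width: 44.5
grasp_force: 10.3
```

Request:
play_rows(series=[0,0,0.2,0,0.045,0,0,0.2,0,0.045,0,0,0,0,0.045])

```text
time: 14.52
ee_pos: [506.7, -331.4, 105.8]
eef_rot: [3.141, 0.0, 1.572]
contact_force: [0.1, 0.6, 2.9]
gripper_width: 44.6
grasp_force: 10.5
```

Request:
play_rows(series=[0,0,0.2,0,0.045,0,0,0.2,0,0.045,0,0,0,0,0.045])

```text
time: 14.9
ee_pos: [507.8, -332.1, 103.3]
eef_rot: [3.138, 0.002, 1.572]
contact_force: [-0.2, 1.4, 13.4]
gripper_width: 45.1
grasp_force: 11.9
```

Request:
play_rows(series=[0,0,-0.3,0,0.045,0,0,0,0,0.05])

```text
time: 15.15
ee_pos: [506.2, -331.1, 104.2]
eef_rot: [-3.141, -0.0, 1.572]
contact_force: [-0.4, -0.4, -1.8]
gripper_width: 45.0
grasp_force: 5.8
```

Run:
```python
from h import *
s=jarimg("side","s8");t=jarimg("top","t8")
print(env.get_obs()["ee_pos"])
cv2.imwrite("pics/m6.png",np.hstack([crop(t,335,200,110,110,3.6),crop(s,340,190,110,110,3.6)]))
```

```text
[ 506.06724359 -331.01071512  103.91481618]
```

View pics/m6.png

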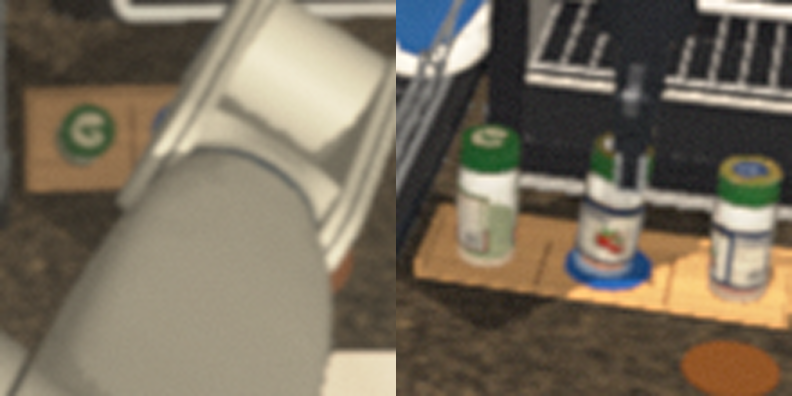

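The jar stands on the coaster at side-crop (607,270), with the coaster centred at (609,267). I release it and move up.

Request:
play_rows(series=[0,0,0.1,0,0.06,0,0,0,0,0.08,0,0,0,0,0.15,0,0,0,0,0.4,0,0,0,0,0.6,0,0,0,0,0.6,0,0,-2,0,0.6,0,0,-5,0,0.6,0,0,-6,0,0.6,0,0,-6,0,0.6,0,0,-6,0,0.6,0,0,-6,0,0.6])

```text
time: 16.75
ee_pos: [505.8, -330.8, 417.2]
eef_rot: [3.14, 0.001, 1.572]
contact_force: [1.3, -1.1, -0.2]
gripper_width: 68.6
grasp_force: 0.0
```

Request:
play_rows(series=[3,-3,-4,0,0.5,3,-3,0,0,0.5,5,-2,0,0,0.5,5.5,-1,0,0,0.5,5.5,0,0,0,0.5,5.5,0,0,0,0.5,5.5,0,0,0,0.5,5.5,0,0,0,0.5])

```text
time: 17.75
ee_pos: [415.2, 55.4, 454.9]
eef_rot: [3.139, -0.0, 1.571]
contact_force: [0.7, 0.3, -0.2]
gripper_width: 63.8
grasp_force: 0.0
```

Run:
```python
from h import *
s=jarimg("side","s9");t=jarimg("top","t9")
print(env.get_obs()["ee_pos"])
cv2.imwrite("pics/m7.png",np.hstack([crop(t,335,200,110,110,3.6),crop(s,340,190,110,110,3.6)]))
for n,im in(("top",t),("side",s)):
    hs=cv2.cvtColor(im,cv2.COLOR_BGR2HSV)
    a=np.array(w2pix(n,[505,-318,112])).round().astype(int)
    x0,y0=a-16
    r=hs[y0:y0+33,x0:x0+33]
    m=(((r[...,0]<8)|(r[...,0]>172))&(r[...,1]>90)&(r[...,2]>70)).astype(np.uint8)
    k,l,st,c=cv2.connectedComponentsWithStats(m)
    for i in range(1,k):print(n,"red",c[i]+[x0,y0],st[i,4],pix2w(n,*(c[i]+[x0,y0]),112).round(1))
    m=((r[...,1]<80)&(r[...,2]>140)).astype(np.uint8)
    k,l,st,c=cv2.connectedComponentsWithStats(m)
    for i in range(1,k):
      if st[i,4]>8:print(n,"white",c[i]+[x0,y0],st[i],pix2w(n,*(c[i]+[x0,y0]),112).round(1))
print(pix2w("top",140.5,238.3,130)) if 0 else None
```

```text
[415.16287314  57.80743306 454.71111777]
top red [390.5 234.5] 4 [ 505.5 -311.8  112. ]
top white [390.79130435 234.69565217] [  8  10  13  12 115] [ 504.9 -312.7  112. ]
top white [378.11764706 239.64705882] [ 0 13  5 15 17] [ 491.  -274.7  112. ]
top white [391.24 245.76] [ 8 21 14  9 25] [ 472.  -312.8  112. ]
side red [399. 230.] 1 [ 509.1 -310.4  112. ]
side white [410.90625 215.46875] [14  0 19  3 32] [ 604.9 -330.8  112. ]
side white [399.16176471 230.42647059] [ 8 12 12  8 68] [ 506.8 -311.2  112. ]
side white [400.40127389 243.75796178] [  0  25  33   8 157] [ 435.4 -324.9  112. ]
```

View pics/m7.png

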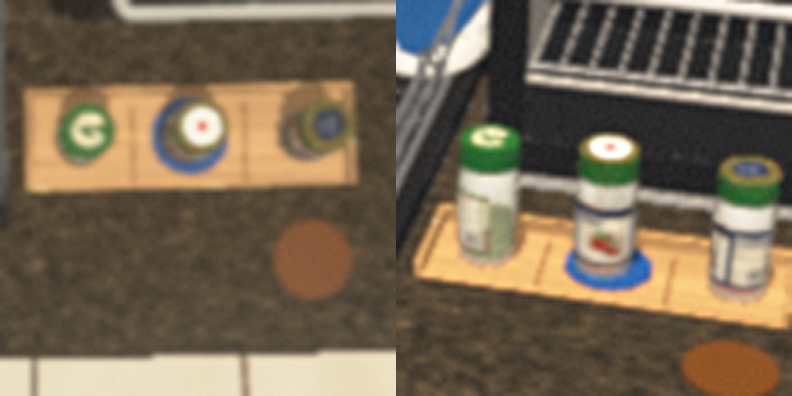

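Released: the jar stands upright with its dot at about (506,-312), 6 mm from the coaster's centre. Next is the gauge at about (508.5,419).

Request:
play_rows(series=[5.8,0,0,0,0.5,5.8,0,0,0,0.5,5.8,0,0,0,0.5,4.7,2.33,0,0,0.5,4.7,2.33,0,0,0.5,4.7,2.33,0,0,0.5,4.5,2.33,0,0,0.5,0,0,0,0,0.5,0,0,0,0,0.5])

```text
time: 18.98
ee_pos: [509.0, 412.9, 453.8]
eef_rot: [3.142, 0.0, 1.571]
contact_force: [0.2, -0.3, 0.9]
gripper_width: 63.9
grasp_force: 0.0
```

Run:
```python
from h import *
t=cv2.imread("pics/t9.png")
for im in (cv2.imread("pics/top0.png"),t):
    g=im[228:248,130:166]
    m=((g[...,2]>170)).astype(np.uint8)
    k,l,st,c=cv2.connectedComponentsWithStats(m)
    for i in range(1,k):
        if st[i,4]>6:
            p=c[i]+[130,228];print(p,st[i],pix2w("top",*p,135).round(1))
    h=cv2.cvtColor(g,cv2.COLOR_BGR2HSV)
    for r in range(0,20,2):print(''.join('W' if v[2]>170 and v[1]<90 else 'Y' if 15<v[0]<40 and v[1]>=90 and v[2]>60 else '.' for v in h[r]))
print([w2pix("top",[508.5,419,z]).round(1) for z in(0,50,59,135)],env.get_obs()["ee_pos"])
```

```text
[130.  237.5] [ 0  0  1 20 20] [511.5 449.4 135. ]
[140.07142857 238.15714286] [ 6  6  9  9 70] [509.  420.1 135. ]
W...................................
W...................................
W...................................
W.......WWWWYYYY....................
W.....WWWWWWWWYYYYY.................
W.....WWWWWWWWYYYYYYYYYYY...........
W.....WWWWWWWYYYYYYY.YYYY...........
W.....YYYYYYYYYYYYYYYYYYY...........
W..........YYY......YYY.............
W...................................
[130.  237.5] [ 0  0  1 20 20] [511.5 449.4 135. ]
[140.07142857 238.15714286] [ 6  6  9  9 70] [509.  420.1 135. ]
[159.90322581 243.25806452] [28 10  5 10 31] [492.8 362.2 135. ]
[164.5        244.28571429] [33 12  3  8 14] [489.5 348.8 135. ]
W...................................
W...................................
W...................................
W.......WWWWYYYY....................
W.....WWWWWWWWYYYYY.................
W.....WWWWWWWWYYYYYY..YYY......W....
W.....WWWWWWWYYYYYYY.YYYY.....WW...W
W......YYYWYYYYYYYY.YYYY.....WWW...W
W..........YYYY......YY.....WWWW..WW
W...........................WWWW..WW
[array([158.3, 242.2]), array([152.1, 240.8]), array([150.9, 240.6]), array([140.4, 238.3])] [509.04776843 412.86130842 453.81762851]
```

Request:
play_rows(series=[0.65,0,5,0,0.5,0,0,5.5,0,0.5,0,0,5.5,0,0.5,0,0,5.5,0,0.5,0,0,5,0,0.5,0,0,4,0,0.5,0,0,3,0,0.5,0,0,2,0,0.5,0,0,0,0,0.5])

```text
time: 20.1
ee_pos: [508.6, 419.3, 97.9]
eef_rot: [-3.14, 0.001, 1.571]
contact_force: [0.3, -0.7, -0.6]
gripper_width: 63.7
grasp_force: 0.0
```

Request:
play_rows(series=[0,0,0,0,0.0,0,0,0,0,-0.5,0,0,0,0,-1,0,0,0,0,-1,0,0,0,0,-1], squeeze=40)

```text
time: 20.72
ee_pos: [509.7, 420.9, 99.9]
eef_rot: [3.14, -0.001, 1.572]
contact_force: [-1.5, -1.5, 6.7]
gripper_width: 24.9
grasp_force: 38.9
```

Request:
play_rows(series=[0,0,-1,0,-1,0,0,-2,0,-1,0,0,-2,0,-1,0,0,-3,0,-1,0,0,-5,0,-1,0,0,-5,0,-1,0,0,-5,0,-1,0,0,-5,0,-1,0,0,-5,0,-1,0,0,-4,0,-1,0,0,-2,0,-1,0,0,0,0,-1])

```text
time: 22.22
ee_pos: [509.0, 420.3, 491.7]
eef_rot: [3.138, -0.003, 1.572]
contact_force: [-0.3, 0.3, -1.7]
gripper_width: 25.2
grasp_force: 39.3
```

Request:
play_rows(series=[-3,-1.5,0,0,-1,-5,-2.8,0,0,-1,-5,-2.8,0,0,-1,-5,-2.8,0,0,-1,-5.2,0,0,0,-1,-5.2,0,0,0,-1,-5.2,0,0,0,-1,-5.2,0,0,0,-1,-5.2,0,0,0,-1,-5.2,0,0,0,-1,-5.2,0,0,0,-1,-5.2,0,0,0,-1])

```text
time: 23.72
ee_pos: [409.4, -177.2, 487.5]
eef_rot: [-3.141, -0.001, 1.571]
contact_force: [1.2, 0.5, -0.8]
gripper_width: 25.0
grasp_force: 39.5
```

Request:
play_rows(series=[-4.5,0,0,0,-1,-3.5,0.5,0,0,-1,-3,3,0,0,-1,-2,3.5,2,0,-1,0,3.0,5,0,-1,0,0,5,0,-1,0,0,5,0,-1,0,0,4,0,-1,0,0,2,0,-1,0,0,0,0,-1])

```text
time: 24.98
ee_pos: [508.9, -304.6, 255.8]
eef_rot: [-3.137, -0.003, 1.572]
contact_force: [-0.9, 0.2, -1.6]
gripper_width: 24.6
grasp_force: 39.7
```

Run:
```python
from h import *
s=jarimg("side","s10");t=jarimg("top","t10")
p=env.get_obs()["ee_pos"];print(p)
cv2.imwrite("pics/m8.png",np.hstack([crop(t,350,180,80,120,5),crop(s,360,150,80,120,5)]))
print("pred axis pts side",[w2pix("side",[p[0],p[1],p[2]+d]).round(1).tolist() for d in(-92,-80,-62,-40,0)],"dot",w2pix("side",[506,-312,112]))
```

```text
[ 510.5067134  -305.68030203  258.63568334]
pred axis pts side [[398.6, 211.7], [398.9, 207.7], [399.4, 201.7], [399.9, 194.1], [400.9, 180.1]] dot [399.40397643 230.58955197]
```

View pics/m8.png

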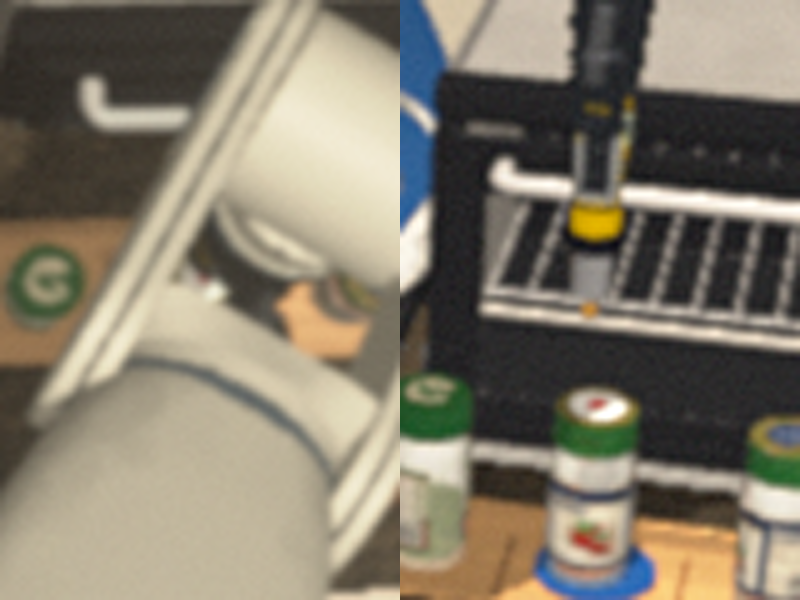

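The gauge hangs upright over the jar, with the plunger tip at side pixel (398,212) against (398.6,211.7) predicted. I'll refine this numerically.

Run:
```python
from h import *
P=[];S=[]
for i in range(6):
    S.append(env.snapshot("side").astype(float));o=env.get_obs();P.append(np.r_[o["ee_pos"],o["contact_force"],o["eef_rot"]])
P=np.array(P);print(P.mean(0).round(2),P[:,:3].std(0).round(2));p=P.mean(0)[:3]
s=np.mean(S,0).astype(np.uint8)[:,:,::-1]
h=cv2.cvtColor(s,cv2.COLOR_BGR2HSV)
for nm,m in(("brass",(h[...,0]>8)&(h[...,0]<28)&(h[...,1]>110)&(h[...,2]>90)),("yellow",(h[...,0]>20)&(h[...,0]<35)&(h[...,1]>130)&(h[...,2]>100))):
    for y in range(188,216):
        x=np.where(m[y,385:412])[0]+385
        if len(x):print(nm,y,x.min(),x.max(),end="; ")
    print()
g=cv2.cvtColor(s,cv2.COLOR_BGR2GRAY)
for y in range(201,210,2):print(y,g[y,390:408])
r=((h[...,0]<8)|(h[...,0]>170))&(h[...,1]>90);y,x=np.where(r[224:237,392:407]);print("red",x.mean()+392,y.mean()+224,len(x))
w=(h[...,1]<80)&(h[...,2]>120)|r;y,x=np.where(w[224:236,390:408]);print("stk",x.mean()+390,y.mean()+224,len(x), x.min()+390,x.max()+390,y.min()+224,y.max()+224)
for d in(-92,-80,-70,-48):print(d,w2pix("side",p+[0,0,d]).round(2))
```

```text
[ 5.1095e+02 -3.0595e+02  2.5944e+02  7.0000e-02 -3.0000e-02 -9.8000e-01
  3.1400e+00  0.0000e+00  1.5700e+00] [0.08 0.06 0.16]
brass 189 396 403; brass 190 395 404; brass 191 395 404; brass 192 395 404; brass 193 395 404; brass 194 395 404; brass 195 396 403; brass 196 398 402; brass 209 398 399; brass 210 398 399; brass 211 397 399; 
yellow 189 396 403; yellow 190 395 404; yellow 191 395 404; yellow 192 395 404; yellow 193 395 404; yellow 194 395 404; yellow 195 396 403; yellow 196 399 401; 
201 [ 62  37  38  37  53  95 126 135 140 145 145 142 122  89  97 101  73  45]
203 [ 44  40  41  36  56  99 127 137 142 145 147 140 114  95 115 100  56  39]
205 [ 38  39  38  39  68 106 129 139 144 146 146 134 113 129 117  70  42  41]
207 [ 58  54  48  77 128 131 124 135 144 146 142 126 119 108  76  45  37  40]
209 [174 164 155 154 153 145 140 141 144 140 126 118 142 125  84  66  64  57]
red 399.0 230.0 3
stk 399.1875 230.6875 64 394 405 228 234
-92 [398.78 211.41]
-80 [399.07 207.41]
-70 [399.32 204.04]
-48 [399.86 196.55]
```

Request:
play_rows(series=[-0.32,-0.25,1,0,-1,-0.31,-0.25,1.5,0,-1,0,0,1.5,0,-1,0,0,0.8,0,-1,0,0,0,0,-1,0,0,0,0,-1])

```text
time: 26.12
ee_pos: [505.9, -312.1, 210.6]
eef_rot: [3.141, 0.0, 1.572]
contact_force: [0.3, -0.0, -1.4]
gripper_width: 25.1
grasp_force: 39.7
```

```bash
cat > chk.py <<'E'
from h import *
P=[];S=[]
for i in range(8):
    S.append(env.snapshot("side").astype(float));o=env.get_obs();P.append(np.r_[o["ee_pos"],o["contact_force"]])
P=np.array(P);print(P.mean(0).round(2),P.std(0).round(2),o["time"],o["grasp_force"]);p=P.mean(0)[:3]
s=np.mean(S,0).astype(np.uint8)[:,:,::-1]; cv2.imwrite("pics/last.png",s)
h=cv2.cvtColor(s,cv2.COLOR_BGR2HSV)
m=(h[...,0]>8)&(h[...,0]<28)&(h[...,1]>90)&(h[...,2]>80)
for y in range(216,236):
    x=np.where(m[y,394:404])[0]+394
    if len(x):print("brass",y,x.min(),x.max(),end="; ")
print()
for d in(-92,-80):print(d,w2pix("side",p+[0,1.6,d]).round(2))
E
python3 chk.py
```

```text
[ 5.0581e+02 -3.1209e+02  2.1075e+02  3.0000e-02  1.0000e-02 -1.3500e+00] [0.11 0.05 0.11 0.69 0.45 0.44] 26.525 39.74629998207092
brass 226 398 400; brass 227 397 401; brass 228 398 400; brass 229 399 399; brass 233 394 394; brass 234 396 402; 
-92 [399.01 228.39]
-80 [399.29 224.51]
```

Request:
play_rows(series=[0,0,0.4,0,-1,0,0,0.2,0,-1,0,0,0.2,0,-1,0,0,0,0,-1,0,0,0,0,-1])

```text
time: 27.15
ee_pos: [505.6, -312.0, 202.4]
eef_rot: [3.142, 0.0, 1.572]
contact_force: [-0.6, -0.1, -0.6]
gripper_width: 24.9
grasp_force: 39.8
```

```bash
python3 chk.py
```

```text
[ 5.0558e+02 -3.1202e+02  2.0240e+02 -8.0000e-02  1.5000e-01 -4.1000e-01] [0.02 0.01 0.03 0.5  0.27 0.43] 27.55 39.757341742515564
brass 216 397 403; brass 229 398 400; brass 230 398 400; brass 231 399 399; brass 233 394 394; brass 234 397 397; 
-92 [398.77 231.1 ]
-80 [399.05 227.25]
```

Request:
play_rows(series=[0,0,0.1,0,-1,0,0,0.1,0,-1,0,0,0.08,0,-1,0,0,0,0,-1,0,0,0,0,-1])

```text
time: 28.18
ee_pos: [505.6, -312.0, 199.6]
eef_rot: [3.142, 0.0, 1.572]
contact_force: [-1.0, 0.7, 1.4]
gripper_width: 24.7
grasp_force: 39.9
```

```bash
python3 chk.py; python3 -c "
from h import *
s=cv2.imread('pics/last.png');cv2.imwrite('pics/m9.png',crop(s,365,170,70,110,5.4))"
```

```text
[ 5.0558e+02 -3.1202e+02  1.9957e+02 -4.8000e-01  6.0000e-02  9.5000e-01] [0.01 0.02 0.02 0.45 0.48 0.32] 28.575 39.89665746688843
brass 216 396 403; brass 217 397 403; brass 230 398 400; brass 231 399 399; brass 233 394 394; 
-92 [398.7  232.01]
-80 [398.99 228.16]
```

View pics/m9.png

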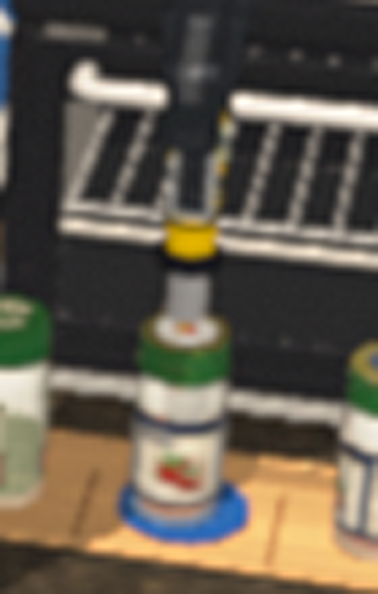

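The plunger meets the cap centre at crop (185,328). The force has risen 2.3 N, so it is about 4 mm in. I'm handing in.

```bash
python3 -c "
from rig import env
print(env.finish_job())"
```

```text
the job is handed in; nothing more can be done
None
```

I handed the job in with the jar standing upright on the blue coaster, released and about 6 mm off its centre. The gauge is held upright on the red dot with its plunger about 4 mm in. No verdict came back, so these are my own camera and force readings.

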